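# Set out the pepper-mill range by height on the counter riser

## Task

Set out our range of wooden pepper mills on the steel riser: the smallest already stands at one end, so stand the other four upright in the middle of the four rubber discs, one on each, so that the row rises in height step by step from the smallest to the tallest. Leave the smallest mill and the green oil bottle standing where they are, and let go of everything at the end.

Things in the scene. Friction and masses are not known exactly. Their poses are not given: they have to be found in the camera images.
- mill_a_mid (a point): Wooden pepper mill, upright and loose, 150 mm tall: round foot 56 mm across, waisted body, plain cylindrical head 52 mm across from 99 to 132 mm above its foot (the place to grip), then a low dome and a small steel nut. This point is on its axis, half-way up (75 mm above its foot); z runs up the mill.
- mill_b_mid (a point): Wooden pepper mill, upright and loose, 100 mm tall: round foot 46 mm across, waisted body, plain cylindrical head 42 mm across from 61 to 82 mm above its foot (the place to grip), then a low dome and a small steel nut. This point is on its axis, half-way up (50 mm above its foot); z runs up the mill.
- mill_c_mid (a point): Wooden pepper mill, upright and loose, 180 mm tall: round foot 60 mm across, waisted body, plain cylindrical head 56 mm across from 129 to 162 mm above its foot (the place to grip), then a low dome and a small steel nut. This point is on its axis, half-way up (90 mm above its foot); z runs up the mill.
- mill_d_mid (a point): Wooden pepper mill, upright and loose, 125 mm tall: round foot 52 mm across, waisted body, plain cylindrical head 48 mm across from 75 to 107 mm above its foot (the place to grip), then a low dome and a small steel nut. This point is on its axis, half-way up (62.5 mm above its foot); z runs up the mill.
- mill_small_mid (a point): The smallest mill of the range, same pattern, upright, 75 mm tall, foot 40 mm across. It already stands on the riser at one end, left or right, in line with the four discs, 100 mm from the centre of the nearest, and stays there; a blank price card stands at the other end. This point is on its axis, half-way up (37.5 mm above its foot); z up.
- pad_1_top (a point): One of four alike black rubber discs, 68 mm across, in a straight row at 100 mm pitch on a low stainless riser (580 x 120 mm, top 40 mm above the table; discs 2 mm proud of it). This point: centre of the disc's top face, 42 mm above the table; y runs along the row, z up. The numbers of the discs say nothing of their order in the row.
- pad_2_top (a point): One of four alike black rubber discs, 68 mm across, in a straight row at 100 mm pitch on a low stainless riser (580 x 120 mm, top 40 mm above the table; discs 2 mm proud of it). This point: centre of the disc's top face, 42 mm above the table; y runs along the row, z up. The numbers of the discs say nothing of their order in the row.
- pad_3_top (a point): One of four alike black rubber discs, 68 mm across, in a straight row at 100 mm pitch on a low stainless riser (580 x 120 mm, top 40 mm above the table; discs 2 mm proud of it). This point: centre of the disc's top face, 42 mm above the table; y runs along the row, z up. The numbers of the discs say nothing of their order in the row.
- pad_4_top (a point): One of four alike black rubber discs, 68 mm across, in a straight row at 100 mm pitch on a low stainless riser (580 x 120 mm, top 40 mm above the table; discs 2 mm proud of it). This point: centre of the disc's top face, 42 mm above the table; y runs along the row, z up. The numbers of the discs say nothing of their order in the row.
- oil_bottle: Green glass oil bottle with steel cap, upright, 150 mm tall, 52 mm across, loose among the mills and not to be moved. Origin at the centre of its underside; z up.
Mind the look-alikes: they are no part of the job. What is shaped like the part that bears mill_c_mid but blue is not meant.

How it is judged (in metres and radians):
At the end, for the whole second after the job is handed in: The four mills of 100, 125, 150 and 180 mm stand upright (within 0.08 rad), released and at rest on the four discs, each within 14 mm of its disc's centre, in that order counted from the smallest (75 mm) mill, which stands upright within 20 mm of where it began; the oil bottle stands upright ((horizontal distance between mill_b_mid and pad_1_top below 0.014 m or horizontal distance between mill_b_mid and pad_2_top below 0.014 m or horizontal distance between mill_b_mid and pad_3_top below 0.014 m or horizontal distance between mill_b_mid and pad_4_top below 0.014 m) and horizontal distance between mill_b_mid and mill_small_mid between 0.065 and 0.135 m and height (world z) of mill_b_mid between 0.086 and 0.098 m and angle between each of mill_b_mid, mill_d_mid, mill_a_mid, mill_c_mid, mill_small_mid, oil_bottle's own z axis and vertical below 0.08 rad and linear speed of each of mill_b, mill_d, mill_a, mill_c below 0.02 m/s and contact force between each of mill_b, mill_d, mill_a, mill_c and the fingers below 0.1 N and (horizontal distance between mill_d_mid and pad_1_top below 0.014 m or horizontal distance between mill_d_mid and pad_2_top below 0.014 m or horizontal distance between mill_d_mid and pad_3_top below 0.014 m or horizontal distance between mill_d_mid and pad_4_top below 0.014 m) and horizontal distance between mill_d_mid and mill_small_mid between 0.165 and 0.235 m and height (world z) of mill_d_mid between 0.0985 and 0.1105 m and (horizontal distance between mill_a_mid and pad_1_top below 0.014 m or horizontal distance between mill_a_mid and pad_2_top below 0.014 m or horizontal distance between mill_a_mid and pad_3_top below 0.014 m or horizontal distance between mill_a_mid and pad_4_top below 0.014 m) and horizontal distance between mill_a_mid and mill_small_mid between 0.265 and 0.335 m and height (world z) of mill_a_mid between 0.111 and 0.123 m and (horizontal distance between mill_c_mid and pad_1_top below 0.014 m or horizontal distance between mill_c_mid and pad_2_top below 0.014 m or horizontal distance between mill_c_mid and pad_3_top below 0.014 m or horizontal distance between mill_c_mid and pad_4_top below 0.014 m) and horizontal distance between mill_c_mid and mill_small_mid between 0.365 and 0.435 m and height (world z) of mill_c_mid between 0.126 and 0.138 m and distance of mill_small_mid from where it was at the start of the episode below 0.02 m); the robot touches nothing.
It fails at once if the smallest mill is tipped by more than 0.3 rad or moved by more than 30 mm (distance of mill_small_mid from where it was at the start of the episode above 0.03 m or angle between mill_small_mid's own z axis and vertical above 0.3 rad).
It fails at once if the oil bottle is tipped by more than 0.3 rad or moved by more than 30 mm (distance of oil_bottle from where it was at the start of the episode above 0.03 m or angle between oil_bottle's own z axis and vertical above 0.3 rad).
It also fails if it takes over 96 s, if anything falls off the work surface, if the arm or the gripper's body presses on something with over 40 N, if the wrist force passes 120 N, or if a joint passes its speed limit or range.

## Robot

A 6-joint arm with a two-finger parallel gripper is mounted at the origin on the work surface. World frame = base frame: x ahead of the robot, y to its left, z up, the work surface at z = 0. Lengths are in m, angles in degrees, forces in N, time in s.
With the tool pointing down it reaches from about 0.3 to 0.75 m from the base axis. Payload 8.5 kg.
Tool frame: the origin (TCP) lies at the very end of the fingers, on their centre line; the grasp point (between the pads) lies 19 mm behind it; x points along the fingers, y is the direction in which the jaws open and shut, and the axes are right-handed (so a half turn about x gives the same grasp; the last joint's range is limited). The gripper opens to 85 mm and grips with 20 to 120 N. Pads are 22 mm wide; open, the fingers measure 114 mm over their backs; the gripper's body (76 mm by 85 mm) begins 54 mm behind the grasp point. The pads swing forward as they close: fully open they stand 13 mm farther back than shut.
Start: joints at [54.815, 21.807, 74.336, -0, 83.858, -12.336], TCP at [0.214, 0.507, 0.231] pointing down, gripper open.
Joint ranges: [-178.18, 178.18], [-50.72, 133.34], [12.68, 142.11], [-81.47, 261.47], [9.98, 163.14], [-165.26, 165.26]. Speed limits (degrees/s): [136.94, 136.94, 180, 180, 180, 180].

## Interface

Orientations are given as a 3x3 rotation matrix whose columns are the frame's x, y, z axes.
In Python, from rig import sensors, cams, env gives the robot as it stands.
- The arm moves only by the shell command python3 -m crank 'ROWS' [FORCE]. ROWS is a JSON object of lists of equal length, an entry for each row: "hand": the closure in counts, from 0 (fully open) to 255 (shut); "translation": the shift along the tool's x, y, z in m, a list of three; "dr": the turn, a rotation vector about the tool's x, y, z in rad, a list of three. A call has 1 to 5 rows; each row is the pose to reach, as a shift and turn from the pose commanded when the call began, along the tool's axes at that moment; what a row does not reach only later rows make up. A row lasts 1/10 s, in which the tool goes at most 50 mm and 8.59 degrees, less where a joint would pass 70% of its speed; a pose out of reach is approached as far as the arm can. A call with a gripper value outside its range is refused whole. The fingers move at their own pace and stop on an object; FORCE is the grip in N (left out, the last holds). Time passes only in rows, so rows that repeat a pose let the fingers close. It gives the time, the measured TCP pose, the force and the opening at its end, in the units of the state.
- sensors.observe(): the state, without advancing time (a new reading comes with each control period).
- cams.get_image(name): name is "scene" or "top" or "wrist"; returns (picture, depth): 420x560x3 uint8, blue, green, red; 420x560 float32, m along the optical axis (not along the pixel's ray), 0 where there is no reading.
- cams.calibration(name): a dict with "vertical_fov" (degrees; the focal length in pixels is half the picture's height over the tangent of half this angle, whatever the lens; pixels are square), "cx", "cy" (the principal point, pixels), "distortion" ([k1, k2, p1, p2, k3] as OpenCV has them; the pictures are not rectified), "extrinsics" (4x4, takes a point from camera to world coordinates). Camera axes: x right, y down, z forward; pixel columns grow to the right and rows downward; lengths in m; the calibration is good to about 2 mm. A picture is of the moment at which its call begins: read the wrist's pose just before it. calibration takes no time and is no camera call; for the wrist camera it gives the pose at the moment of the call.
- env.close_job(): hands the job in, once; it reports no verdict.
The state is a dict: "time_s": time; "q": joint angles; "qvel": joint speeds; "joint_efforts": joint torques, N m; "position": TCP position; "tool_rot": TCP orientation; "ft_force": force on the tool from outside, world axes, zero at the start; "wrist_torque": the same for the moment, N m; "grip_width": finger opening in m.
Only numpy, scipy, OpenCV 4.12 (cv2) and the standard library are available. Lean on these libraries where they do the work, as an engineer would, in place of code of your own. Each camera call takes 0.05 s, during which the arm holds its last target. There are 200 camera calls.

## Working session

There is one attempt and no reset: what is moved stays moved. The work goes in short steps, Python scripts to look and compute and a shell command to move; the robot and the scene stay as the last step left them, time stands still between calls to the robot, and variables do not carry over. Pictures are saved under pics/ and viewed, about 12 in all and at most 16, crops included, and the job is handed in when it is done.

```bash
mkdir -p pics; cat > h.py <<'E'
import numpy as np,cv2
from rig import sensors,cams,env
def K(c,h=420):
    f=h/2/np.tan(np.radians(c["vertical_fov"])/2)
    return np.array([[f,0,c["cx"]],[0,f,c["cy"]],[0,0,1.]])
def world(c,d,u,v):
    p=cv2.undistortPoints(np.array([[[u,v]]],float),K(c),np.array(c["distortion"],float))[0,0]
    E=np.array(c["extrinsics"]);return (E@np.array([p[0]*d,p[1]*d,d,1]))[:3]
def cloud(c,D):
    v,u=np.mgrid[:D.shape[0],:D.shape[1]]
    p=cv2.undistortPoints(np.stack([u,v],-1).reshape(-1,1,2).astype(float),K(c),np.array(c["distortion"],float)).reshape(D.shape+(2,))
    P=np.dstack([p*D[...,None],D,np.ones_like(D)]);return (P@np.array(c["extrinsics"]).T)[...,:3]
E
python3 - <<'E'
from h import *
s=sensors.observe();print(s)
for n in ("top","scene"):
    c=cams.calibration(n);I,D=cams.get_image(n);cv2.imwrite(f"pics/{n}0.png",cv2.resize(I,(784,588)));np.savez(n+".npz",I=I,D=D)
    print(n,c)
E
```

```text
{'time_s': 0.0, 'q': array([ 5.48135722e+01,  2.18401519e+01,  7.43858614e+01, -1.02411391e-03,
        8.38579568e+01, -1.23345159e+01]), 'qvel': array([ 0.04795858,  0.1977496 , -0.05415689, -0.0037717 ,  0.08484225,
       -0.0258741 ]), 'joint_efforts': array([-1.76316771e-03, -4.48453760e+01, -2.31279749e+01, -2.80202930e-04,
        4.69973529e-03, -7.24770132e-06]), 'position': array([0.21341004, 0.5065808 , 0.23071312]), 'tool_rot': array([[-8.29985316e-04,  3.88348296e-01,  9.21512296e-01],
       [-1.20801170e-03,  9.21511552e-01, -3.88349070e-01],
       [-9.99998926e-01, -1.43552166e-03, -2.95711771e-04]]), 'ft_force': array([0.27639082, 0.04466336, 0.1365863 ]), 'wrist_torque': array([ 0.04209085, -0.0414037 , -0.02753109]), 'grip_width': 0.08550651669697236}
top {'vertical_fov': 49.63462166929678, 'cx': 276.62531846684016, 'cy': 213.67182751838348, 'distortion': array([-0.05511836,  0.        ,  0.        ,  0.        ,  0.        ]), 'extrinsics': array([[-0.00992948, -0.98489443,  0.17287096,  0.25835681],
       [-0.99994164,  0.01051569,  0.00247553, -0.00749129],
       [-0.004256  , -0.17283629, -0.98494137,  1.14173713],
       [ 0.        ,  0.        ,  0.        ,  1.        ]])}
scene {'vertical_fov': 49.40223637824913, 'cx': 279.40588227456936, 'cy': 207.50843057864242, 'distortion': array([-0.1123806,  0.       ,  0.       ,  0.       ,  0.       ]), 'extrinsics': array([[-0.53745003,  0.57292223, -0.61879527,  1.06565524],
       [ 0.84301215,  0.34598914, -0.41185195,  0.41858281],
       [-0.0218627 , -0.74300177, -0.66893228,  0.74167314],
       [ 0.        ,  0.        ,  0.        ,  1.        ]])}
```

View pics/top0.png

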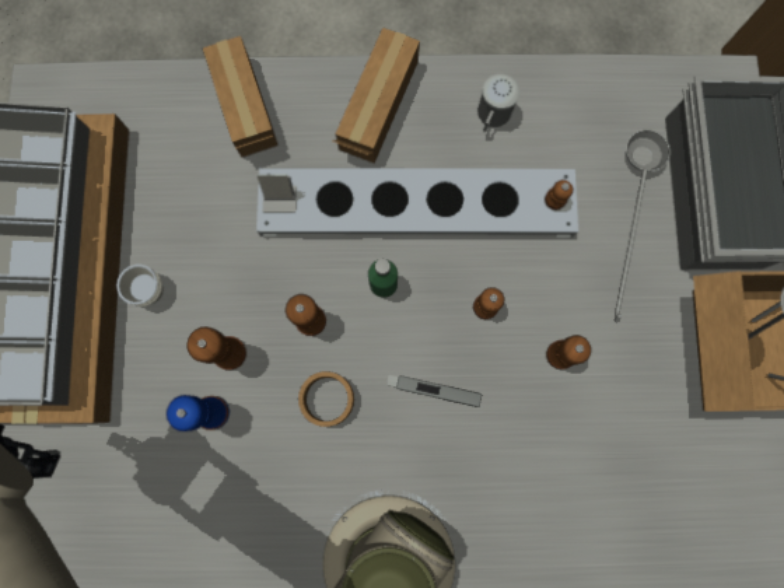

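View pics/scene0.png

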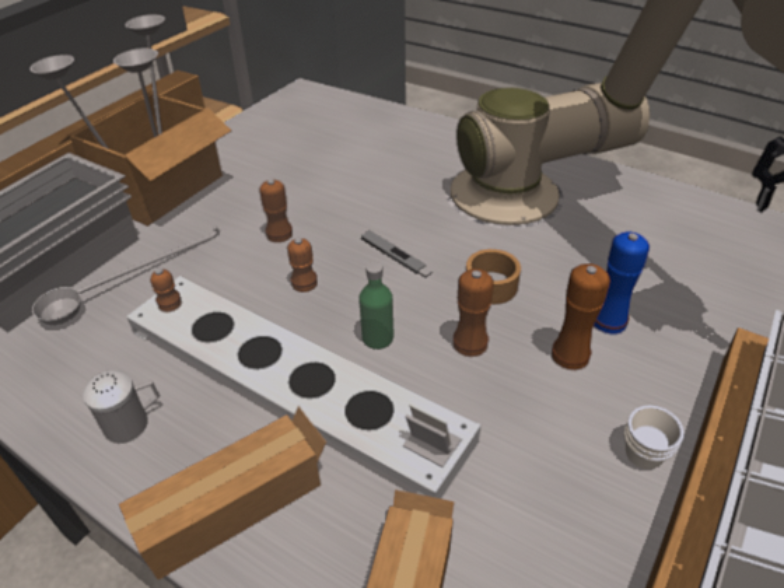

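The top view shows the small mill at (562,190) on the right. The discs are at (500, 445, 390, 335; 199). b is at (490,302), d at (573,350), a at (303,310), c at (208,345), the blue decoy at (187,412) and the oil bottle at (383,277). So, counting from the right, the discs take b, d, a, c.

```bash
cat > meas.py <<'E'
from h import *
from scipy.optimize import least_squares
M=dict(a=(.150,.026,.099,.132),b=(.1,.021,.061,.082),c=(.18,.028,.129,.162),d=(.125,.024,.075,.107),oil=(.150,.026,.01,.08),small=(.075,.018,.04,.062))
def fit(P,n,xy,base=0,rad=.05):
    H,R,lo,hi=M[n];m=(P[:,2]>base+lo+.002)&(P[:,2]<base+hi-.002)&(np.hypot(*(P[:,:2]-xy).T)<rad)
    Q=P[m]
    if len(Q)<15:return None
    r=least_squares(lambda p:np.hypot(Q[:,0]-p[0],Q[:,1]-p[1])-R,xy,loss="soft_l1",f_scale=.002)
    return r.x.round(4),len(Q),round(np.sqrt(np.mean(r.fun**2)),4)
E
python3 - <<'E'
from meas import *
C={}
for n in("top","scene"):
    z=np.load(n+".npz");c=cams.calibration(n);W=cloud(c,z["D"]);W[z["D"]==0]=np.nan;C[n]=W.reshape(-1,3)
    if n=="top":
        T=W
        g=z["I"].max(2)
        for u in(335,390,445,500):
            m=np.zeros(g.shape,np.uint8);y,x=int(199/1.4),int(u/1.4);m[y-17:y+17,x-18:x+18]=g[y-17:y+17,x-18:x+18]<60
            k,l,s,ce=cv2.connectedComponentsWithStats(m);i=1+s[1:,4].argmax();q=W[l==i];print("pad",u,ce[i],s[i,4],np.nanmean(q,0).round(4), "rng",(np.nanmax(q,0)-np.nanmin(q,0)).round(3))
    else:
        g=z["I"].max(2)
        for u,v in((213,326),(260,351),(312,379),(369,409)):
            y,x=int(v/1.4),int(u/1.4);m=np.zeros(g.shape,np.uint8);m[y-14:y+14,x-19:x+19]=g[y-14:y+14,x-19:x+19]<60
            k,l,s,ce=cv2.connectedComponentsWithStats(m);i=1+s[1:,4].argmax();q=W[l==i];print("pad scene",np.nanmean(q,0).round(4),(np.nanmax(q,0)-np.nanmin(q,0)).round(3))
A=np.vstack(list(C.values()))
for n,(u,v) in dict(a=(303,310),b=(490,302),c=(208,345),d=(573,350),oil=(383,277),small=(562,190)).items():
    t=T[int(v/1.4),int(u/1.4)];base=.04 if n=="small" else 0
    print(n,t.round(3),[fit(P,n,t[:2],base) for P in(C["top"],C["scene"],A)])
E
```

```text
pad 335 [238.74789916 141.76890756] 476 [0.6375 0.0894 0.0421] rng [0.063 0.061 0.013]
pad 390 [278.02505219 141.87473904] 479 [ 0.6359 -0.0101  0.0423] rng [0.063 0.061 0.011]
pad 445 [317.56133056 142.06652807] 481 [ 0.6343 -0.1102  0.0423] rng [0.064 0.064 0.015]
pad 500 [356.79707113 142.22594142] 478 [ 0.633  -0.2097  0.0422] rng [0.062 0.062 0.012]
pad scene [ 0.634  -0.2081  0.0413] [0.061 0.062 0.008]
pad scene [ 0.6355 -0.1081  0.0413] [0.062 0.062 0.008]
pad scene [ 0.6367 -0.0083  0.0412] [0.063 0.064 0.007]
pad scene [0.6379 0.0914 0.041 ] [0.065 0.062 0.008]
a [0.418 0.13  0.147] [(array([0.4217, 0.1357]), 53, np.float64(0.0003)), (array([0.4201, 0.1362]), 271, np.float64(0.001)), (array([0.4203, 0.1362]), 324, np.float64(0.001))]
b [ 0.437 -0.176  0.097] [(array([ 0.4437, -0.1817]), 26, np.float64(0.0004)), (array([ 0.4426, -0.1814]), 101, np.float64(0.0012)), (array([ 0.4429, -0.1816]), 127, np.float64(0.0012))]
c [0.361 0.272 0.174] [(array([0.3634, 0.2805]), 101, np.float64(0.0006)), (array([0.3621, 0.2823]), 328, np.float64(0.001)), (array([0.3623, 0.2817]), 429, np.float64(0.0011))]
d [ 0.351 -0.304  0.117] [(array([ 0.354, -0.315]), 66, np.float64(0.0007)), (array([ 0.3535, -0.3142]), 165, np.float64(0.0016)), (array([ 0.3538, -0.3146]), 231, np.float64(0.0015))]
oil [0.477 0.003 0.118] [(array([0.4881, 0.0033]), 97, np.float64(0.0003)), (array([0.4865, 0.004 ]), 503, np.float64(0.0011)), (array([0.4869, 0.0038]), 600, np.float64(0.0011))]
small [ 0.627 -0.304  0.11 ] [(array([ 0.6318, -0.3097]), 50, np.float64(0.0013)), (array([ 0.6315, -0.3102]), 99, np.float64(0.0016)), (array([ 0.6316, -0.3101]), 149, np.float64(0.0015))]
```

All the fits agree within 2 mm and with the given sizes, so the measurements are good enough to act on. I'll work in ascending order (b, d, a, c) with the jaws along world x, starting towards b while turning.

```bash
cat > go.py <<'E'
import sys
from h import *
from scipy.spatial.transform import Rotation as R
def show(x,y,z,yaw=0):
    s=sensors.observe();T=np.array(s["tool_rot"]);a=np.radians(yaw)
    Y=[np.cos(a),np.sin(a),0];X=[0,0,-1.];G=np.array([X,Y,np.cross(X,Y)]).T
    print("t",round(s["time_s"],2),"pos",s["position"].round(4),"w",round(s["grip_width"],4),"F",s["ft_force"].round(1))
    print("shift",(T.T@(np.array([x,y,z])-s["position"])).round(4),"dr",R.from_matrix(T.T@G).as_rotvec().round(4))
if __name__=="__main__": show(*map(float,sys.argv[1:]))
E
python3 -m crank '{"hand":[0,0,0,0,0],"translation":[[0,-0.03,0.027],[0,-0.065,0.058],[0,-0.10,0.087],[0,-0.132,0.116],[0,-0.163,0.144]],"dr":[[0.14,0,0],[0.28,0,0],[0.42,0,0],[0.56,0,0],[0.7,0,0]]}' 40
python3 go.py .4429 -.1816 .15 0
```

```text
time_s: 0.6
position: [0.2829, 0.299, 0.2311]
tool_rot: [[-0.0, 0.893, 0.45], [-0.0, 0.45, -0.893], [-1.0, -0.0, 0.0]]
ft_force: [1.2, 0.6, 0.7]
grip_width: 0.0855
t 0.6 pos [0.2829 0.299  0.2311] w 0.0855 F [1.2 0.6 0.7]
shift [ 0.0812 -0.0733  0.5012] dr [4.665e-01 2.000e-04 4.000e-04]
```

```bash
python3 -m crank '{"hand":[0,0,0,0,0],"translation":[[0,-0.007,0.048],[0,-0.014,0.096],[0,-0.021,0.144],[0,-0.028,0.192],[0,-0.035,0.24]],"dr":[[0.12,0,0],[0.24,0,0],[0.36,0,0],[0.467,0,0],[0.467,0,0]]}' >/dev/null
python3 go.py .4429 -.1816 .15 0
```

```text
t 1.1 pos [0.3609 0.0691 0.2314] w 0.0851 F [1.2 1.7 0.8]
shift [0.0814 0.0815 0.2509] dr [ 0.002  -0.0001 -0.0002]
```

```bash
python3 -m crank '{"hand":[0,0,0,0,0],"translation":[[0,0.016,0.048],[0,0.032,0.096],[0.01,0.048,0.144],[0.04,0.064,0.19],[0.07,0.08,0.236]],"dr":[[0,0,0],[0,0,0],[0,0,0],[0,0,0],[0,0,0]]}' >/dev/null
python3 -m crank '{"hand":[0,0],"translation":[[0,0,0],[0,0,0]],"dr":[[0,0,0],[0,0,0]]}' >/dev/null
python3 go.py .4429 -.1816 .0485 0
python3 - <<'E'
from h import *
I,D=cams.get_image("wrist");cv2.imwrite("pics/w1.png",I)
E
```

```text
t 1.8 pos [ 0.4369 -0.1512  0.1694] w 0.0853 F [ 0.3 -0.1  0.6]
shift [0.1209 0.0061 0.0306] dr [ 0.0035 -0.0015  0.0019]
```

View pics/w1.png

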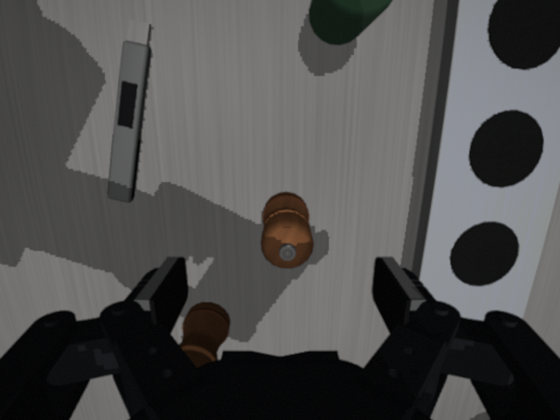

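The wrist view shows b's nut at (288,252), centred between the jaws and about 30 mm ahead, as computed. I'll move over it, then descend and grip.

```bash
python3 -m crank '{"hand":[0,0,0,0,0],"translation":[[0,0.006,0.0306],[0.03,0.006,0.0306],[0.06,0.006,0.0306],[0.1,0.006,0.0306],[0.1205,0.006,0.0306]],"dr":[[0.003,0,0],[0.003,0,0],[0.003,0,0],[0.003,0,0],[0.003,0,0]]}' >/dev/null
python3 -m crank '{"hand":[0,0],"translation":[[0,0,0],[0,0,0]],"dr":[[0,0,0],[0,0,0]]}' >/dev/null
python3 go.py .4429 -.1816 .0485 0
python3 -m crank '{"hand":[255,255,255,255,255],"translation":[[0,0,0],[0,0,0],[0,0,0],[0,0,0],[0,0,0]],"dr":[[0,0,0],[0,0,0],[0,0,0],[0,0,0],[0,0,0]]}' 40
python3 -m crank '{"hand":[255,255,255,255,255],"translation":[[0,0,0],[0,0,0],[0,0,0],[0,0,0],[0,0,0]],"dr":[[0,0,0],[0,0,0],[0,0,0],[0,0,0],[0,0,0]]}' >/dev/null
python3 go.py .4429 -.1816 .0485 0
```

```text
t 2.55 pos [ 0.444 -0.181  0.051] w 0.0856 F [-0.1 -0.1 -0.4]
shift [ 0.0025 -0.0011  0.0006] dr [ 0.0032  0.0009 -0.0013]
time_s: 3.05
position: [0.4436, -0.1817, 0.0506]
tool_rot: [[0.001, 1.0, 0.002], [-0.001, 0.002, -1.0], [-1.0, 0.001, 0.001]]
ft_force: [-2.2, 0.7, 7.9]
grip_width: 0.041
t 3.55 pos [ 0.4436 -0.1817  0.0506] w 0.0407 F [-1.9  1.2  7.1]
shift [ 0.0021 -0.0007 -0.0001] dr [ 0.002   0.0009 -0.0011]
```

```bash
python3 -m crank '{"hand":[255,255,255,255,255],"translation":[[-0.03,0,0],[-0.065,0,0],[-0.07,0.045,0.007],[-0.07,0.09,0.014],[-0.07,0.135,0.02]],"dr":[[0,0,0],[0,0,0],[0,0,0],[0,0,0],[0,0,0]]}' >/dev/null
python3 -m crank '{"hand":[255,255,255],"translation":[[0,0.03,0.004],[0,0.045,0.007],[0,0.045,0.007]],"dr":[[0,0,0],[0,0,0],[0,0,0]]}' >/dev/null
python3 go.py .6335 -.2089 .094 0
python3 - <<'E'
from h import *
I,D=cams.get_image("wrist");cv2.imwrite("pics/w2.png",I)
E
```

```text
t 4.35 pos [ 0.6246 -0.2082  0.1189] w 0.0412 F [-0.3  0.1 -0.5]
shift [0.0249 0.0089 0.0008] dr [ 0.0026 -0.0001  0.    ]
```

View pics/w2.png

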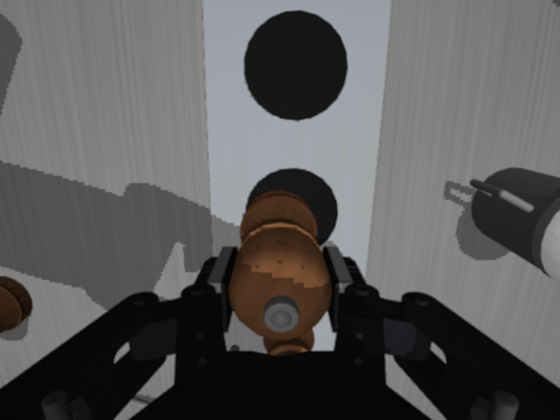

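The mill is held upright with its nut at (281,314), just short of its disc, and the small mill is clear behind it. I'll lower it, let go and lift away.

```bash
python3 -m crank '{"hand":[255,255,255,255],"translation":[[0,0.009,0.001],[0.012,0.009,0.001],[0.0247,0.009,0.001],[0.0247,0.009,0.001]],"dr":[[0,0,0],[0,0,0],[0,0,0],[0,0,0]]}'
python3 go.py .6335 -.2089 .0935 0
python3 -m crank '{"hand":[60,0,0,0],"translation":[[0,0,0],[0,0,0],[0,0,0],[0,0,0]],"dr":[[0,0,0],[0,0,0],[0,0,0],[0,0,0]]}'
python3 -m crank '{"hand":[0,0,0,0],"translation":[[-0.03,0,0],[-0.07,0,0],[-0.11,0,0],[-0.14,0,0]],"dr":[[0,0,0],[0,0,0],[0,0,0],[0,0,0]]}' >/dev/null
python3 go.py .3538 -.3146 .2 0
python3 - <<'E'
from h import *
I,D=cams.get_image("wrist");cv2.imwrite("pics/w3.png",I)
E
```

```text
time_s: 4.8
position: [0.6308, -0.2088, 0.093]
tool_rot: [[-0.003, 1.0, 0.002], [0.001, 0.002, -1.0], [-1.0, -0.003, -0.002]]
ft_force: [-0.1, 0.2, -0.5]
grip_width: 0.0409
t 4.8 pos [ 0.6308 -0.2088  0.093 ] w 0.0409 F [-0.1  0.2 -0.5]
shift [-0.0005  0.0027  0.0001] dr [ 0.0017 -0.0015  0.0034]
time_s: 5.2
position: [0.6325, -0.2091, 0.0951]
tool_rot: [[0.0, 1.0, 0.002], [-0.0, 0.002, -1.0], [-1.0, 0.0, 0.0]]
ft_force: [0.1, 0.4, 0.2]
grip_width: 0.0855
t 5.6 pos [ 0.6327 -0.2092  0.238 ] w 0.0856 F [-1.4 -0.1  0.5]
shift [ 0.0374 -0.2792  0.1048] dr [ 0.0021  0.0014 -0.0026]
```

View pics/w3.png

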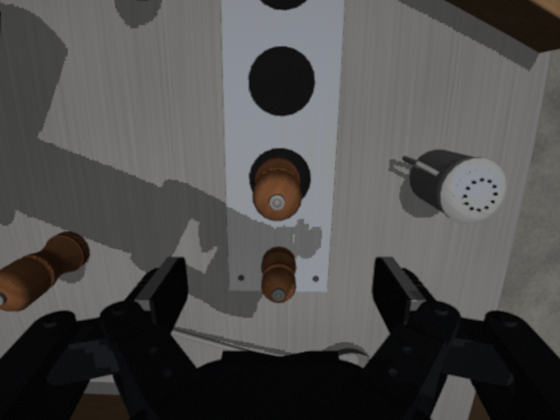

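b stands on its disc, nut at (278,202), and the small mill is unmoved at (279,295). On to d.

```bash
python3 -m crank '{"hand":[0,0,0,0,0],"translation":[[0,-0.045,0.016],[0,-0.09,0.032],[0.0,-0.135,0.05],[0.02,-0.18,0.067],[0.035,-0.225,0.085]],"dr":[[0,0,0],[0,0,0],[0,0,0],[0,0,0],[0,0,0]]}' >/dev/null
python3 -m crank '{"hand":[0,0,0,0],"translation":[[0,-0.035,0.013],[0,-0.054,0.02],[0,-0.054,0.02],[0,-0.054,0.02]],"dr":[[0,0,0],[0,0,0],[0,0,0],[0,0,0]]}' >/dev/null
python3 - <<'E'
from meas import *
c=cams.calibration("top");I,D=cams.get_image("top");W=cloud(c,D).reshape(-1,3)
print("b",fit(W,"b",np.array([.6325,-.209]),.042),"d",fit(W,"d",np.array([.3538,-.3146])))
E
python3 go.py .3538 -.3146 .069 0
```

```text
b (array([ 0.6324, -0.2092]), 45, np.float64(0.0006)) d None
t 6.6 pos [ 0.3568 -0.3135  0.2009] w 0.0856 F [ 0.4  0.1 -0. ]
shift [ 0.1319 -0.0031  0.001 ] dr [ 0.0023  0.0003 -0.0005]
```

b sits within about 1.5 mm of its disc centre. Next I descend on d and grip.

```bash
python3 -m crank '{"hand":[0,0,0,0,0],"translation":[[0.01,-0.003,0.001],[0.05,-0.003,0.001],[0.09,-0.003,0.001],[0.12,-0.003,0.001],[0.132,-0.003,0.001]],"dr":[[0.002,0,0],[0.002,0,0],[0.002,0,0],[0.002,0,0],[0.002,0,0]]}' >/dev/null
python3 -m crank '{"hand":[0,0,255,255,255],"translation":[[0,0,0],[0,0,0],[0,0,0],[0,0,0],[0,0,0]],"dr":[[0,0,0],[0,0,0],[0,0,0],[0,0,0],[0,0,0]]}' >/dev/null
python3 -m crank '{"hand":[255,255,255,255,255],"translation":[[0,0,0],[0,0,0],[0,0,0],[0,0,0],[0,0,0]],"dr":[[0,0,0],[0,0,0],[0,0,0],[0,0,0],[0,0,0]]}'
python3 go.py .6349 -.1092 .112 0
```

```text
time_s: 8.1
position: [0.3535, -0.315, 0.0696]
tool_rot: [[0.001, 1.0, 0.0], [-0.001, 0.0, -1.0], [-1.0, 0.001, 0.001]]
ft_force: [0.4, 1.7, 6.0]
grip_width: 0.0471
t 8.1 pos [ 0.3535 -0.315   0.0696] w 0.0471 F [0.4 1.7 6. ]
shift [-0.0424  0.2815 -0.2057] dr [ 0.      0.0013 -0.001 ]
```

```bash
python3 -m crank '{"hand":[255,255,255,255,255],"translation":[[-0.035,0,0],[-0.075,0,-0.01],[-0.08,0.025,-0.05],[-0.08,0.05,-0.09],[-0.08,0.075,-0.13]],"dr":[[0,0,0],[0,0,0],[0,0,0],[0,0,0],[0,0,0]]}' >/dev/null
python3 -m crank '{"hand":[255,255,255,255,255],"translation":[[0,0.03,-0.037],[0,0.06,-0.075],[0,0.105,-0.0755],[0,0.15,-0.0755],[0,0.185,-0.0755]],"dr":[[0,0,0],[0,0,0],[0,0,0],[0,0,0],[0,0,0]]}' >/dev/null
python3 -m crank '{"hand":[255,255,255,255],"translation":[[0,0.015,0],[0,0.02,0],[0,0.02,0],[0,0.02,0]],"dr":[[0,0,0],[0,0,0],[0,0,0],[0,0,0]]}' >/dev/null
python3 go.py .6349 -.1092 .1126 0
```

```text
t 9.5 pos [ 0.6323 -0.1092  0.1489] w 0.0471 F [ 0.1 -0.2 -1.2]
shift [ 0.0363  0.0026 -0.    ] dr [-0.0003 -0.0002  0.0007]
```

```bash
python3 -m crank '{"hand":[255,255,255,255,255],"translation":[[0.012,0.0025,0],[0.025,0.0025,0],[0.036,0.0025,0],[0.036,0.0025,0],[0.036,0.0025,0]],"dr":[[0,0,0],[0,0,0],[0,0,0],[0,0,0],[0,0,0]]}'
python3 go.py .6349 -.1092 .112 0
python3 -m crank '{"hand":[100,60,0,0,0],"translation":[[0,0,0],[0,0,0],[0,0,0],[0,0,0],[0,0,0]],"dr":[[0,0,0],[0,0,0],[0,0,0],[0,0,0],[0,0,0]]}' >/dev/null
python3 -m crank '{"hand":[0,0,0,0],"translation":[[-0.03,0,0],[-0.07,0,0],[-0.11,0,0],[-0.12,0,0]],"dr":[[0,0,0],[0,0,0],[0,0,0],[0,0,0]]}' >/dev/null
python3 go.py .4203 .1362 .2 0
```

```text
time_s: 10.0
position: [0.6353, -0.1091, 0.1119]
tool_rot: [[-0.001, 1.0, -0.0], [0.0, -0.0, -1.0], [-1.0, -0.001, -0.0]]
ft_force: [-0.9, 0.1, -1.6]
grip_width: 0.0471
t 10.0 pos [ 0.6353 -0.1091  0.1119] w 0.0471 F [-0.9  0.1 -1.6]
shift [-0.0001 -0.0004  0.0001] dr [-0.0001 -0.0004  0.0012]
t 10.9 pos [ 0.6368 -0.1095  0.238 ] w 0.0857 F [ 0.9 -0.2  0.4]
shift [ 0.0356 -0.2168 -0.2459] dr [ 0.0001  0.0029 -0.0078]
```

```bash
python3 -m crank '{"hand":[0,0,0,0,0],"translation":[[0,-0.03,-0.034],[0,-0.06,-0.068],[0,-0.09,-0.102],[0,-0.12,-0.136],[0,-0.15,-0.17]],"dr":[[0,0,0],[0,0,0],[0,0,0],[0,0,0],[0,0,0]]}' >/dev/null
python3 -m crank '{"hand":[0,0,0,0,0],"translation":[[0,-0.03,-0.034],[0.01,-0.06,-0.068],[0.02,-0.067,-0.076],[0.02,-0.067,-0.076],[0.02,-0.067,-0.076]],"dr":[[0,0,0],[0,0,0],[0,0,0],[0,0,0],[0,0,0]]}' >/dev/null
python3 - <<'E'
from meas import *
c=cams.calibration("top");I,D=cams.get_image("top");W=cloud(c,D).reshape(-1,3)
for n,x in dict(b=(.6325,-.209),d=(.635,-.109),small=(.6316,-.31)).items(): print(n,fit(W,n,np.array(x),.042 if n!="small" else .04))
I,D=cams.get_image("wrist");cv2.imwrite("pics/w4.png",I)
E
python3 go.py .4203 .1362 .0935 0
```

```text
b (array([ 0.6321, -0.2089]), 49, np.float64(0.0006))
d (array([ 0.6371, -0.1076]), 84, np.float64(0.0007))
small (array([ 0.6315, -0.3097]), 47, np.float64(0.0012))
t 12.0 pos [0.4196 0.1361 0.2131] w 0.0851 F [-0.8  0.4 -0. ]
shift [ 1.196e-01  6.000e-04 -1.000e-04] dr [-0.0011  0.0001 -0.0007]
```

View pics/w4.png

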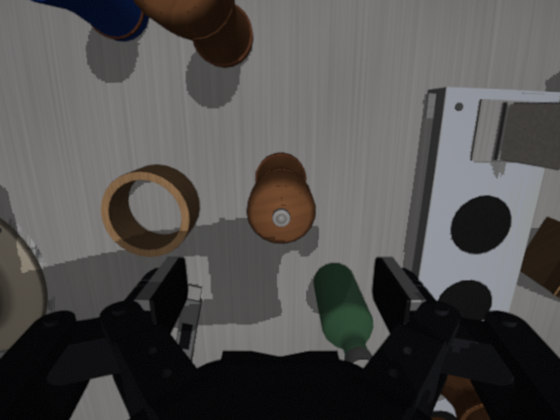

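a's nut is at (281,218), centred between the jaws, and the bottle at (345,310) is clear of them. b and d both stand within 3 mm of their disc centres. Next I descend and grip a.

```bash
python3 -m crank '{"hand":[0,0,0,0,0],"translation":[[0.02,0.0005,0],[0.055,0.0005,0],[0.09,0.0005,0],[0.11,0.0005,0],[0.1195,0.0005,0]],"dr":[[0,0,0],[0,0,0],[0,0,0],[0,0,0],[0,0,0]]}' >/dev/null
python3 -m crank '{"hand":[0,0,255,255,255],"translation":[[0,0,0],[0,0,0],[0,0,0],[0,0,0],[0,0,0]],"dr":[[0,0,0],[0,0,0],[0,0,0],[0,0,0],[0,0,0]]}' >/dev/null
python3 -m crank '{"hand":[255,255,255,255,255],"translation":[[0,0,0],[0,0,0],[0,0,0],[0,0,0],[0,0,0]],"dr":[[0,0,0],[0,0,0],[0,0,0],[0,0,0],[0,0,0]]}' >/dev/null
python3 go.py .6363 -.0092 .137 0
```

```text
t 13.5 pos [0.4197 0.1369 0.0942] w 0.0514 F [-0.8 -0.7  5.6]
shift [-0.0424  0.2166  0.1461] dr [ 0.0001 -0.0001 -0.002 ]
```

```bash
python3 -m crank '{"hand":[255,255,255,255,255],"translation":[[-0.035,0,0],[-0.075,0.01,0],[-0.08,0.055,0],[-0.08,0.1,0.01],[-0.08,0.14,0.03]],"dr":[[0,0,0],[0,0,0],[0,0,0],[0,0,0],[0,0,0]]}' >/dev/null
python3 -m crank '{"hand":[255,255,255,255,255],"translation":[[0,0.03,0.03],[0,0.06,0.065],[0,0.076,0.1],[0,0.076,0.116],[0,0.076,0.116]],"dr":[[0,0,0],[0,0,0],[0,0,0],[0,0,0],[0,0,0]]}' >/dev/null
python3 -m crank '{"hand":[255,255],"translation":[[0,0,0],[0,0,0]],"dr":[[0,0,0],[0,0,0]]}' >/dev/null
python3 go.py .6363 -.0092 .1367 0
```

```text
t 14.7 pos [ 0.6347 -0.0078  0.1736] w 0.0511 F [-0.8  0.5 -1.8]
shift [0.0369 0.0016 0.0015] dr [ 0.0014 -0.0004  0.0001]
```

```bash
python3 -m crank '{"hand":[255,255,255,255,255],"translation":[[0.012,0.0015,0.001],[0.025,0.0015,0.001],[0.037,0.0015,0.001],[0.037,0.0015,0.001],[0.037,0.0015,0.001]],"dr":[[0,0,0],[0,0,0],[0,0,0],[0,0,0],[0,0,0]]}'
python3 -m crank '{"hand":[100,60,0,0,0],"translation":[[0,0,0],[0,0,0],[0,0,0],[0,0,0],[0,0,0]],"dr":[[0,0,0],[0,0,0],[0,0,0],[0,0,0],[0,0,0]]}' >/dev/null
python3 -m crank '{"hand":[0,0,0,0],"translation":[[-0.03,0,0],[-0.07,0,0],[-0.11,0,0],[-0.12,0,0]],"dr":[[0,0,0],[0,0,0],[0,0,0],[0,0,0]]}' >/dev/null
python3 - <<'E'
from meas import *
c=cams.calibration("top");I,D=cams.get_image("top");W=cloud(c,D);P=W.reshape(-1,3)
for n,x in dict(a=(.6363,-.009),b=(.6325,-.209),d=(.635,-.109)).items(): print(n,fit(P,n,np.array(x),.042))
z=np.load("top.npz");B=cloud(c,z["D"])[(z["I"][...,0]>110)&(z["I"][...,2]<60)]
print("blue",fit(B,"c",np.array([.27,.29]),0,.07))
E
python3 go.py .3623 .2817 .25 70
```

```text
time_s: 15.2
position: [0.6363, -0.0099, 0.1353]
tool_rot: [[-0.002, 1.0, 0.0], [0.0, 0.0, -1.0], [-1.0, -0.002, -0.0]]
ft_force: [-0.5, -0.0, -3.1]
grip_width: 0.051
a None
b (array([ 0.6323, -0.2093]), 46, np.float64(0.0006))
d (array([ 0.637 , -0.1075]), 84, np.float64(0.0006))
blue None
t 16.15 pos [ 0.6376 -0.0103  0.2608] w 0.0856 F [-0.   0.   0.4]
shift [ 0.0083 -0.2754 -0.2921] dr [-1.2217  0.0057 -0.0054]
```

```bash
python3 -m crank '{"hand":[0,0,0,0,0],"translation":[[0,-0.028,-0.03],[0,-0.056,-0.06],[0,-0.084,-0.09],[0,-0.112,-0.12],[0,-0.14,-0.15]],"dr":[[-0.13,0,0],[-0.27,0,0],[-0.41,0,0],[-0.55,0,0],[-0.69,0,0]]}' >/dev/null
python3 go.py .3623 .2817 .25 70
```

```text
t 16.65 pos [0.4949 0.1407 0.255 ] w 0.0854 F [ 0.7  0.2 -0.5]
shift [ 0.0053 -0.0115 -0.1932] dr [-0.5263 -0.0017  0.0012]
```

```bash
python3 -m crank '{"hand":[0,0,0,0,0],"translation":[[0,-0.003,-0.045],[0,-0.006,-0.09],[0,-0.009,-0.135],[0,-0.011,-0.175],[0,-0.011,-0.192]],"dr":[[-0.13,0,0],[-0.26,0,0],[-0.39,0,0],[-0.525,0,0],[-0.525,0,0]]}' >/dev/null
python3 -m crank '{"hand":[0,0],"translation":[[0,0,0],[0,0,0]],"dr":[[0,0,0],[0,0,0]]}' >/dev/null
python3 go.py .3623 .2817 .1235 70
python3 - <<'E'
from meas import *
I,D=cams.get_image("wrist");cv2.imwrite("pics/w5.png",I)
c=cams.calibration("top");I,D=cams.get_image("top");P=cloud(c,D).reshape(-1,3)
print(fit(P,"a",np.array((.6363,-.009)),.042))
cv2.imwrite("pics/t2.png",cv2.resize(I,(784,588)))
E
```

```text
t 17.35 pos [0.3659 0.2807 0.2556] w 0.0854 F [ 0.2 -1.1 -0.4]
shift [ 1.321e-01 -1.000e-04 -3.700e-03] dr [-0.0064 -0.0007  0.0011]
(array([ 0.6371, -0.0115]), 94, np.float64(0.0005))
```

View pics/w5.png

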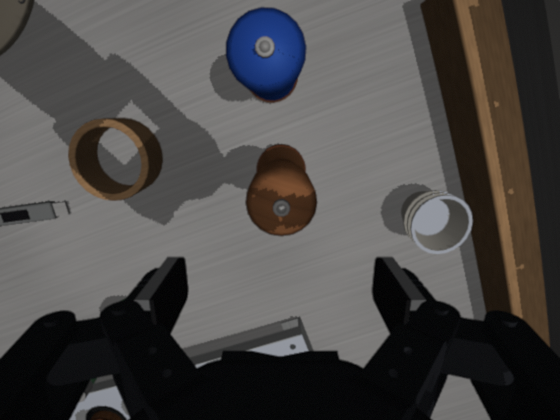

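View pics/t2.png

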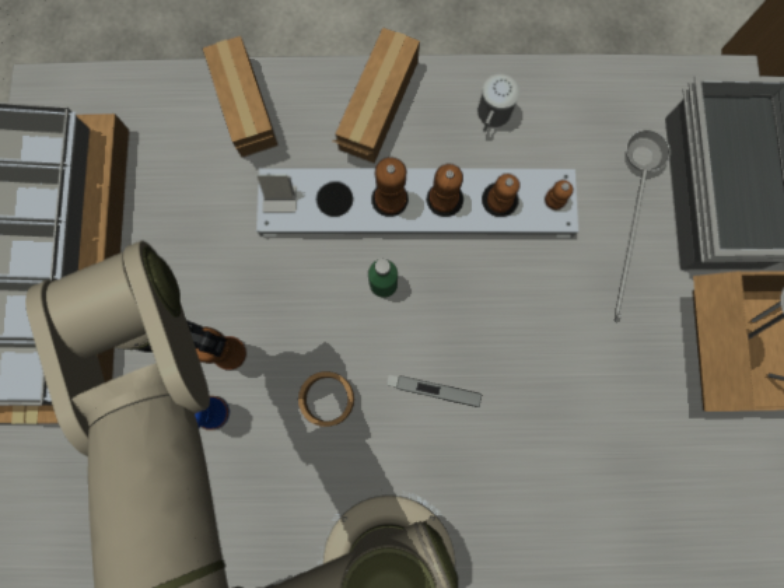

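The wrist view shows c's nut at (281,208), centred between the jaws, with the blue decoy at (265,46) clear of them. The top view shows a, d and b upright on their discs. Next I grip c.

```bash
python3 -m crank '{"hand":[0,0,0,0,0],"translation":[[0.02,0,-0.0035],[0.06,0,-0.0035],[0.095,0,-0.0035],[0.12,0,-0.0035],[0.132,0,-0.0035]],"dr":[[-0.006,0,0],[-0.006,0,0],[-0.006,0,0],[-0.006,0,0],[-0.006,0,0]]}' >/dev/null
python3 -m crank '{"hand":[0,0,255,255,255],"translation":[[0,0,0],[0,0,0],[0,0,0],[0,0,0],[0,0,0]],"dr":[[0,0,0],[0,0,0],[0,0,0],[0,0,0],[0,0,0]]}' >/dev/null
python3 -m crank '{"hand":[255,255,255,255,255],"translation":[[0,0,0],[0,0,0],[0,0,0],[0,0,0],[0,0,0]],"dr":[[0,0,0],[0,0,0],[0,0,0],[0,0,0],[0,0,0]]}' >/dev/null
python3 go.py .6377 .0904 .1665 0
```

```text
t 18.95 pos [0.3632 0.2823 0.1252] w 0.0551 F [ 0.  -0.   4.2]
shift [-0.0408 -0.0862  0.3237] dr [ 1.2211e+00  7.0000e-04 -2.0000e-03]
```

```bash
python3 -m crank '{"hand":[255,255,255,255,255],"translation":[[-0.035,0,0],[-0.075,0,0],[-0.11,-0.005,0.02],[-0.12,-0.015,0.06],[-0.12,-0.025,0.1]],"dr":[[0,0,0],[0,0,0],[0.13,0,0],[0.26,0,0],[0.39,0,0]]}' >/dev/null
python3 go.py .6377 .0904 .23 0
```

```text
t 19.45 pos [0.4492 0.224  0.2466] w 0.0547 F [ 0.5  1.  -3.8]
shift [0.0173 0.0292 0.2291] dr [ 8.272e-01  8.000e-04 -4.500e-03]
```

```bash
python3 -m crank '{"hand":[255,255,255,255,255],"translation":[[0,0.005,0.035],[0,0.01,0.07],[0,0.015,0.105],[0,0.02,0.14],[0,0.024,0.175]],"dr":[[0.13,0,0],[0.26,0,0],[0.39,0,0],[0.52,0,0],[0.65,0,0]]}' >/dev/null
python3 -m crank '{"hand":[255,255,255],"translation":[[0,0,0],[0,0,0],[0,0,0]],"dr":[[0.1,0,0],[0.17,0,0],[0.17,0,0]]}' >/dev/null
python3 go.py .6377 .0904 .205 0
```

```text
t 20.25 pos [0.5934 0.124  0.2439] w 0.0551 F [-0.7  0.8 -3. ]
shift [0.0388 0.044  0.034 ] dr [ 0.0102 -0.      0.0012]
```

```bash
python3 -m crank '{"hand":[255,255,255,255,255],"translation":[[0.01,0.02,0.015],[0.025,0.035,0.027],[0.038,0.044,0.034],[0.038,0.044,0.034],[0.038,0.044,0.034]],"dr":[[0.01,0,0],[0.01,0,0],[0.01,0,0],[0.01,0,0],[0.01,0,0]]}' >/dev/null
python3 -m crank '{"hand":[255,255],"translation":[[0,0,0],[0,0,0]],"dr":[[0,0,0],[0,0,0]]}' >/dev/null
python3 go.py .6377 .0904 .1675 0
python3 - <<'E'
from meas import *
I,D=cams.get_image("wrist");cv2.imwrite("pics/w6.png",I)
E
```

```text
t 20.95 pos [0.6377 0.0912 0.2074] w 0.0555 F [ 0.6 -0.8 -2.9]
shift [ 0.0399 -0.      0.0008] dr [ 0.0019 -0.     -0.0014]
```

View pics/w6.png

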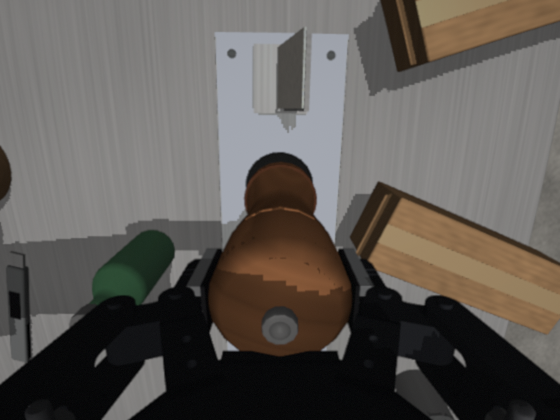

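c is held upright, nut at (281,326), above its disc, and the card at (290,70) is clear. I'll lower it, let go and lift away.

```bash
python3 -m crank '{"hand":[255,255,255,255,255],"translation":[[0.014,0,0.001],[0.028,0,0.001],[0.0395,0,0.001],[0.0395,0,0.001],[0.0395,0,0.001]],"dr":[[0,0,0],[0,0,0],[0,0,0],[0,0,0],[0,0,0]]}'
python3 -m crank '{"hand":[100,60,0,0,0],"translation":[[0,0,0],[0,0,0],[0,0,0],[0,0,0],[0,0,0]],"dr":[[0,0,0],[0,0,0],[0,0,0],[0,0,0],[0,0,0]]}' >/dev/null
python3 -m crank '{"hand":[0,0,0,0],"translation":[[-0.03,0,0],[-0.07,0,0],[-0.11,0,0],[-0.13,0,0]],"dr":[[0,0,0],[0,0,0],[0,0,0],[0,0,0]]}' >/dev/null
python3 -m crank '{"hand":[0,0,0,0,0],"translation":[[0,-0.045,0],[0,-0.09,0],[0,-0.135,-0.02],[0,-0.18,-0.05],[0,-0.2,-0.08]],"dr":[[0,0,0],[0,0,0],[0,0,0],[0,0,0],[0,0,0]]}' >/dev/null
python3 -m crank '{"hand":[0,0,0,0],"translation":[[0,0,-0.04],[0,0,-0.08],[0,0,-0.08],[0,0,-0.08]],"dr":[[0,0,0],[0,0,0],[0,0,0],[0,0,0]]}'
python3 - <<'E'
from meas import *
for n in("top","scene"):
    c=cams.calibration(n);I,D=cams.get_image(n);P=cloud(c,D).reshape(-1,3)
    for k,x in dict(c=(.6377,.09),a=(.6363,-.009),d=(.635,-.109),b=(.6325,-.209)).items(): print(n,k,fit(P,k,np.array(x),.042), "top z",P[(np.hypot(*(P[:,:2]-x).T)<.03),2].max().round(4))
    print(fit(P,"small",np.array([.6316,-.31]),.04),fit(P,"oil",np.array([.487,.004])))
cv2.imwrite("pics/s9.png",cv2.resize(I,(784,588)))
E
```

```text
time_s: 21.5
position: [0.6378, 0.0897, 0.167]
tool_rot: [[0.0, 1.0, 0.001], [-0.0, 0.001, -1.0], [-1.0, 0.0, 0.0]]
ft_force: [0.6, 0.4, -3.3]
grip_width: 0.0551
time_s: 23.3
position: [0.4375, 0.2498, 0.2968]
tool_rot: [[-0.0, 1.0, 0.003], [-0.0, 0.003, -1.0], [-1.0, -0.0, 0.0]]
ft_force: [0.0, -1.5, 1.1]
grip_width: 0.0853
top c (array([0.639 , 0.0895]), 113, np.float64(0.0006)) top z 0.2234
top a (array([ 0.6371, -0.0114]), 97, np.float64(0.0005)) top z 0.1942
top d (array([ 0.6369, -0.1075]), 76, np.float64(0.0006)) top z 0.1686
top b (array([ 0.6323, -0.2092]), 48, np.float64(0.0005)) top z 0.1437
(array([ 0.6319, -0.3098]), 51, np.float64(0.0011)) (array([0.4881, 0.0033]), 95, np.float64(0.0003))
scene c (array([0.6374, 0.09  ]), 392, np.float64(0.0007)) top z 0.2222
scene a (array([ 0.6358, -0.0109]), 320, np.float64(0.0008)) top z 0.1927
scene d (array([ 0.6356, -0.1071]), 260, np.float64(0.001)) top z 0.1666
scene b (array([ 0.6308, -0.2078]), 131, np.float64(0.0011)) top z 0.1421
(array([ 0.6311, -0.3101]), 104, np.float64(0.0015)) (array([0.487 , 0.0037]), 132, np.float64(0.0008))
```

View pics/s9.png

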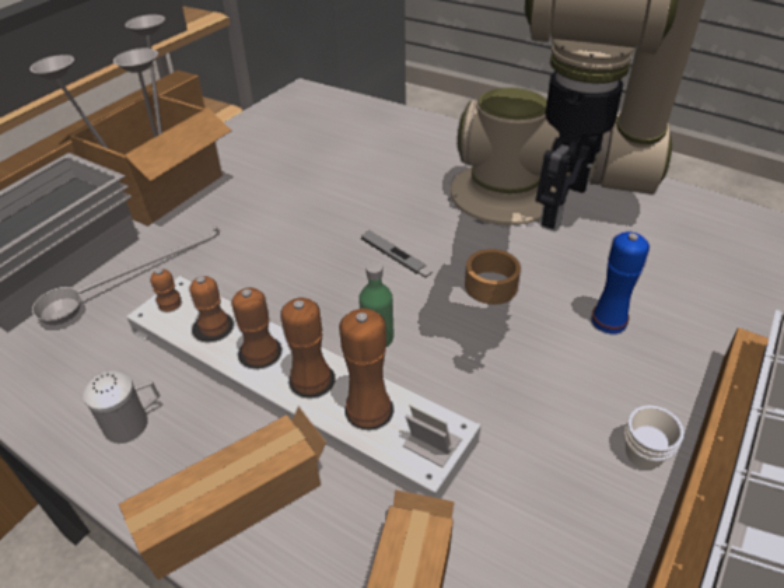

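The row rises from the small mill at (165,290) to c at (367,370), all upright. The gripper is open and clear.

```bash
python3 -c "
from rig import env
print(env.close_job())"
```

```text
the job is handed in; nothing more can be done
None
```

All four mills are standing on their discs, rising in height from the smallest mill: b (100 mm), d (125 mm), a (150 mm), then c (180 mm). I handed the job in at about 23 s of the 96 s allowed. It reported no verdict.

- **Placing:** in the last pictures from the top and scene cameras, each mill is within about 3.5 mm of its disc's centre, against the 14 mm limit. The two cameras agree to about 2 mm.
- **Upright:** the heights of the mill tops match mills standing straight on the discs, to within 2.5 mm. All five mills look vertical in the last scene picture.
- **Left alone:** the smallest mill and the oil bottle are within 1 mm of where they began. The blue look-alike was not touched.
- **Let go:** the gripper is open (85 mm) and well away from everything.
- **Checks that failed:** two automatic position fits found nothing. One was of d before gripping it, the other of a just after releasing it; a fitted properly on the next look. A fit of the blue look-alike also failed, so I judged its position from the picture. No final check failed.

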